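# Count out three wooden balls on the tilting counting board

### The arm

A 7-joint arm with a two-finger parallel gripper is mounted at the origin on the work surface. World frame = base frame: x ahead of the robot, y to its left, z up, the work surface at z = 0. Lengths are in mm, angles in rad, forces in N, time in s.
With the tool pointing down it reaches from about 350 to 900 mm from the base axis. Payload 19.9 kg.
Tool frame: the origin (TCP) lies where the fingers leave the gripper's body, on its centre line; the fingertips stand 73 mm ahead of it and the grasp point (between the pads) lies 54 mm ahead of it; y points along the fingers, z is the direction in which the jaws open and shut, and the axes are right-handed (so a half turn about y gives the same grasp; the last joint's range is limited). The gripper opens to 85 mm and grips with 20 to 120 N. Pads are 22 mm wide; open, the fingers measure 114 mm over their backs; the gripper's body (76 mm by 85 mm) begins 54 mm behind the grasp point. The pads swing forward as they close: fully open they stand 13 mm farther back than shut.
Start: joints at [-1.308, 0.417, -0.01, 1.614, 0.005, 1.111, -0.053], TCP at [187.552, 596.182, 303.86] pointing down, gripper open.
Joint ranges: [-2.81, 2.81], [-0.39, 2.02], [-1.27, 1.25], [0.06, 2.57], [-1.19, 4.33], [0.19, 2], [-2.82, 2.82]. Speed limits (rad/s): [1.89, 1.89, 2.39, 2.39, 3.01, 3.01, 3.01].

### API

Orientations are given as a rotation vector (axis times angle).
In Python, from bench import * gives the robot as it stands. The module is installed in compiled form; this text tells all that it offers.
- The arm moves only by the tool jog_arm, never from a script. Its argument "targets" is one flat list of numbers, 5 for each row, row after row: the shift along the tool's x, y, z in mm, then the turn about the tool's y in rad, then the closure, from 0 (fully open) to 1 (shut). In form: [x, y, z, turn, jaw, x, y, z, turn, jaw, ...]. A call has 1 to 10 rows; each row shifts and turns the pose as measured when the row begins, along the tool's axes as they then stand; what a row does not reach is not made up. A row lasts 1/8 s, in which the tool goes at most 62.5 mm and 10.7 degrees, less where a joint would pass 70% of its speed; a pose out of reach is approached as far as the arm can. A call is refused whole if a number of a shift passes 62.5 or a number of a turn 0.188, either way. A call with a gripper value outside its range is refused whole. The fingers move at their own pace and stop on an object; "force" is the grip in N (left out, the last holds). Time passes only in rows, so rows that do not move let the fingers close. It gives the time, the measured TCP pose, the force and the opening at its end, in the units of the state.
- sense(): the state, without advancing time (a new reading comes with each control period).
- get_image(name): name is "side" or "top" or "wrist"; returns a dict with "color" (420x560x3 uint8, blue, green, red), "range_z" (420x560 float32, mm along the optical axis (not along the pixel's ray), 0 where there is no reading), "K" (3x3 intrinsics, pixels), "view" (4x4, takes a point from world to camera coordinates). Camera axes: x right, y up, looking along -z (the intrinsics and any distortion apply to the point x, -y, -z); pixel columns grow to the right and rows downward; lengths in mm; the calibration is good to about 2 mm. The wrist camera is an equidistant fisheye: a pixel r from the principal point sees the ray r / f radians off the axis. A picture is of the moment at which its call begins.
- job_done(): hands the job in, once; it reports no verdict.
The state is a dict: "t": time; "qpos": joint angles; "qvel": joint speeds; "joint_efforts": joint torques, N m; "tcp_pos": TCP position; "ee_rot": TCP orientation; "ft_force": force on the tool from outside, world axes, zero at the start; "ft_torque": the same for the moment, N m; "width": finger opening in mm.
Only numpy, scipy, OpenCV 4.12 (cv2) and the standard library are available. Lean on these libraries where they do the work, as an engineer would, in place of code of your own. Each camera call takes 0.05 s, during which the arm holds its last target. There are 200 camera calls.

### The job

Count out the balls for one craft kit: lift the handle of the counting board (the tilting tray with three pockets that holds the four wooden balls) so that the balls roll down and fill all three pockets, then lower the handle until the board is fully back on its rest, so that the spare ball rolls back into the channel at the handle end, and let go. Leave the empty grooved tray beside it as it is.

Things in the scene. Friction and masses are not known exactly. Their poses are not given: they have to be found in the camera images.
- counting_board (a joint): tilt of the counting board, rad: 0 = on its rest, handle end low (deck slopes 0.22 down to the handle); grows as the handle is lifted, to a stop at 0.5 (deck slopes 0.28 down to the pockets). Plywood tray 202 x 115 mm, walls 22 mm above the deck. The hinge is stiff (about 2 N at the handle): it stays where left. Balls start to roll at about 0.35 and then need 1 to 2 s.
- board_handle (a point): middle of the board's handle, a level round wooden bar 12 mm thick along the hinge pin's direction, 75 mm free length, 38 mm clear of the end wall. Axes: x along the deck from handle to pockets, y along bar and pin, z up square to the deck. From the pin (60 mm above the table, mid-board) the handle is at x = -145, z = +20 mm; from stop to stop it rises 72 mm in an arc.
- board_pockets (a point): mouth of the middle one of three square pockets, 20 x 20 mm, side by side 36 mm apart along y at the end of the board away from the handle, each in a short lane by the end wall. Level with the deck, 80.5 mm from the pin along x; axes as for the handle. A ball sinks 4 mm into a pocket and stands proud, so it stops the next ball.
- board_channel (a point): middle of the floor of the channel, a trough across the handle end of the board, 62 mm long in x, 105 mm wide, 4 mm below the deck, with a gentle ramp up to the deck; at x = -65, z = -4 mm from the pin. Axes as for the handle.
- ball0_center (a point): plain wooden ball, 30 mm in diameter, 11 g; this point is its centre. At the start it lies loose in the channel of the counting board. The four balls are alike and any of them may fill any pocket.
- ball1_center (a point): plain wooden ball, 30 mm in diameter, 11 g; this point is its centre. At the start it lies loose in the channel of the counting board. The four balls are alike and any of them may fill any pocket.
- ball2_center (a point): plain wooden ball, 30 mm in diameter, 11 g; this point is its centre. At the start it lies loose in the channel of the counting board. The four balls are alike and any of them may fill any pocket.
- ball3_center (a point): plain wooden ball, 30 mm in diameter, 11 g; this point is its centre. At the start it lies loose in the channel of the counting board. The four balls are alike and any of them may fill any pocket.
- grooved_tray (a joint): tilt of the other tray, which has the same frame, handle and stand but full-length grooves instead of pockets, and is empty; 0 at rest. Not to be used.
Things that resemble listed ones, but are neither listed nor needed, are in the scene too. What is shaped like the part that bears ball0_center but yellow is not meant. What is shaped like the part that bears ball1_center but blue is not meant.

How it is judged (in metres and radians):
On the way:
1. the board is tilted well towards the pockets (tilt over 0.3 rad) with a ball in each of the three pockets (value of joint counting_board above 0.3 rad and ((x of ball1_center in the frame of board_pockets between -0.007 and 0.007 m and y of ball1_center in the frame of board_pockets between -0.05 and 0.05 m and z of ball1_center in the frame of board_pockets between 0.005 and 0.0138 m and x of ball2_center in the frame of board_pockets between -0.007 and 0.007 m and y of ball2_center in the frame of board_pockets between -0.05 and 0.05 m and z of ball2_center in the frame of board_pockets between 0.005 and 0.0138 m and x of ball3_center in the frame of board_pockets between -0.007 and 0.007 m and y of ball3_center in the frame of board_pockets between -0.05 and 0.05 m and z of ball3_center in the frame of board_pockets between 0.005 and 0.0138 m) or (x of ball0_center in the frame of board_pockets between -0.007 and 0.007 m and y of ball0_center in the frame of board_pockets between -0.05 and 0.05 m and z of ball0_center in the frame of board_pockets between 0.005 and 0.0138 m and x of ball2_center in the frame of board_pockets between -0.007 and 0.007 m and y of ball2_center in the frame of board_pockets between -0.05 and 0.05 m and z of ball2_center in the frame of board_pockets between 0.005 and 0.0138 m and x of ball3_center in the frame of board_pockets between -0.007 and 0.007 m and y of ball3_center in the frame of board_pockets between -0.05 and 0.05 m and z of ball3_center in the frame of board_pockets between 0.005 and 0.0138 m) or (x of ball0_center in the frame of board_pockets between -0.007 and 0.007 m and y of ball0_center in the frame of board_pockets between -0.05 and 0.05 m and z of ball0_center in the frame of board_pockets between 0.005 and 0.0138 m and x of ball1_center in the frame of board_pockets between -0.007 and 0.007 m and y of ball1_center in the frame of board_pockets between -0.05 and 0.05 m and z of ball1_center in the frame of board_pockets between 0.005 and 0.0138 m and x of ball3_center in the frame of board_pockets between -0.007 and 0.007 m and y of ball3_center in the frame of board_pockets between -0.05 and 0.05 m and z of ball3_center in the frame of board_pockets between 0.005 and 0.0138 m) or (x of ball0_center in the frame of board_pockets between -0.007 and 0.007 m and y of ball0_center in the frame of board_pockets between -0.05 and 0.05 m and z of ball0_center in the frame of board_pockets between 0.005 and 0.0138 m and x of ball1_center in the frame of board_pockets between -0.007 and 0.007 m and y of ball1_center in the frame of board_pockets between -0.05 and 0.05 m and z of ball1_center in the frame of board_pockets between 0.005 and 0.0138 m and x of ball2_center in the frame of board_pockets between -0.007 and 0.007 m and y of ball2_center in the frame of board_pockets between -0.05 and 0.05 m and z of ball2_center in the frame of board_pockets between 0.005 and 0.0138 m))), for 0.2 s.
At the end, for the whole second after the job is handed in: the board is back at rest (tilt under 0.08 rad), each of the three pockets holds a ball (sunk in, within 7 mm of the pocket row), the fourth ball lies in the channel at the handle end, and all four are still (under 0.03 m/s) (value of joint counting_board below 0.08 rad and ((x of ball1_center in the frame of board_pockets between -0.007 and 0.007 m and y of ball1_center in the frame of board_pockets between -0.05 and 0.05 m and z of ball1_center in the frame of board_pockets between 0.005 and 0.0138 m and x of ball2_center in the frame of board_pockets between -0.007 and 0.007 m and y of ball2_center in the frame of board_pockets between -0.05 and 0.05 m and z of ball2_center in the frame of board_pockets between 0.005 and 0.0138 m and x of ball3_center in the frame of board_pockets between -0.007 and 0.007 m and y of ball3_center in the frame of board_pockets between -0.05 and 0.05 m and z of ball3_center in the frame of board_pockets between 0.005 and 0.0138 m and x of ball0_center in the frame of board_pockets between -0.18 and -0.1115 m and y of ball0_center in the frame of board_pockets between -0.055 and 0.055 m and z of ball0_center in the frame of board_pockets between 0.005 and 0.02 m) or (x of ball0_center in the frame of board_pockets between -0.007 and 0.007 m and y of ball0_center in the frame of board_pockets between -0.05 and 0.05 m and z of ball0_center in the frame of board_pockets between 0.005 and 0.0138 m and x of ball2_center in the frame of board_pockets between -0.007 and 0.007 m and y of ball2_center in the frame of board_pockets between -0.05 and 0.05 m and z of ball2_center in the frame of board_pockets between 0.005 and 0.0138 m and x of ball3_center in the frame of board_pockets between -0.007 and 0.007 m and y of ball3_center in the frame of board_pockets between -0.05 and 0.05 m and z of ball3_center in the frame of board_pockets between 0.005 and 0.0138 m and x of ball1_center in the frame of board_pockets between -0.18 and -0.1115 m and y of ball1_center in the frame of board_pockets between -0.055 and 0.055 m and z of ball1_center in the frame of board_pockets between 0.005 and 0.02 m) or (x of ball0_center in the frame of board_pockets between -0.007 and 0.007 m and y of ball0_center in the frame of board_pockets between -0.05 and 0.05 m and z of ball0_center in the frame of board_pockets between 0.005 and 0.0138 m and x of ball1_center in the frame of board_pockets between -0.007 and 0.007 m and y of ball1_center in the frame of board_pockets between -0.05 and 0.05 m and z of ball1_center in the frame of board_pockets between 0.005 and 0.0138 m and x of ball3_center in the frame of board_pockets between -0.007 and 0.007 m and y of ball3_center in the frame of board_pockets between -0.05 and 0.05 m and z of ball3_center in the frame of board_pockets between 0.005 and 0.0138 m and x of ball2_center in the frame of board_pockets between -0.18 and -0.1115 m and y of ball2_center in the frame of board_pockets between -0.055 and 0.055 m and z of ball2_center in the frame of board_pockets between 0.005 and 0.02 m) or (x of ball0_center in the frame of board_pockets between -0.007 and 0.007 m and y of ball0_center in the frame of board_pockets between -0.05 and 0.05 m and z of ball0_center in the frame of board_pockets between 0.005 and 0.0138 m and x of ball1_center in the frame of board_pockets between -0.007 and 0.007 m and y of ball1_center in the frame of board_pockets between -0.05 and 0.05 m and z of ball1_center in the frame of board_pockets between 0.005 and 0.0138 m and x of ball2_center in the frame of board_pockets between -0.007 and 0.007 m and y of ball2_center in the frame of board_pockets between -0.05 and 0.05 m and z of ball2_center in the frame of board_pockets between 0.005 and 0.0138 m and x of ball3_center in the frame of board_pockets between -0.18 and -0.1115 m and y of ball3_center in the frame of board_pockets between -0.055 and 0.055 m and z of ball3_center in the frame of board_pockets between 0.005 and 0.02 m)) and linear speed of each of ball0, ball1, ball2, ball3 below 0.03 m/s); the robot touches nothing.
It fails at once if the grooved tray is tilted by more than 0.1 rad (value of joint grooved_tray above 0.1 rad).
It also fails if it takes over 40 s, if anything falls off the work surface, if the arm or the gripper's body presses on something with over 40 N, if the wrist force passes 120 N, or if a joint passes its speed limit or range.

## Working session

There is one attempt and no reset: what is moved stays moved. The work goes in short steps, Python scripts to look and compute and a tool call to move; the robot and the scene stay as the last step left them, time stands still between calls to the robot, and variables do not carry over. Pictures are saved under pics/ and viewed, about 8 in all and at most 12, crops included, and the job is handed in when it is done.

Besides the shell and the picture viewer there is one more tool, called after ">>>" as name(argument=value, ...), one argument or row to a line, values as JSON. jog_arm: Moves the arm, as the interface text tells. Its arguments: {"type":"object","properties":{"targets":{"type":"array"},"force":{"type":"number"}},"required":["targets"]}

```bash
mkdir -p pics; cat > h.py <<'E'
from bench import *
import numpy as np, cv2
from scipy.spatial.transform import Rotation as R
def pts(im):
    z=im["range_z"];K=im["K"];v,u=np.mgrid[:z.shape[0],:z.shape[1]]
    c=np.stack([(u-K[0,2])/K[0,0]*z,-(v-K[1,2])/K[1,1]*z,-z,np.ones_like(z)],-1)
    return (c@np.linalg.inv(im["view"]).T)[...,:3]
def proj(im,p):
    c=im["view"]@np.append(p,1);K=im["K"]
    return K[0,0]*c[0]/-c[2]+K[0,2],K[1,1]*-c[1]/-c[2]+K[1,2]
E
python3 - <<'E'
from h import *
s=sense();print({k:np.round(s[k],3) for k in s});print(R.from_rotvec(s["ee_rot"]).as_matrix().round(3))
a=get_image("top");b=get_image("side")
for n,i in(("top",a),("side",b)):
    print(n,i["K"].round(1).tolist(),i["view"].round(3).tolist());cv2.imwrite(f"pics/{n}0.png",i["color"])
    np.savez(f"{n}0.npz",**i)
E
```

```text
{'t': np.float64(0.0), 'qpos': array([-1.308,  0.418, -0.01 ,  1.614,  0.005,  1.111, -0.053]), 'qvel': array([0.   , 0.   , 0.   , 0.   , 0.   , 0.   , 0.001]), 'joint_efforts': array([ 0.0000e+00, -8.6444e+01,  6.7900e-01, -4.3489e+01,  1.9000e-02,
        7.0000e-03, -0.0000e+00]), 'tcp_pos': array([187.472, 595.933, 303.236]), 'ee_rot': array([-1.559,  0.239, -0.239]), 'ft_force': array([ 0.3  , -0.289, -0.5  ]), 'ft_torque': array([0.005, 0.036, 0.004]), 'width': np.float64(85.18)}
[[ 0.954 -0.     0.3  ]
 [-0.3   -0.001  0.954]
 [ 0.    -1.    -0.001]]
top [[519.8, 0.0, 270.9], [0.0, 519.8, 214.1], [0.0, 0.0, 1.0]] [[0.01, -1.0, 0.011, -33.537], [0.997, 0.01, 0.073, -608.065], [-0.073, 0.011, 0.997, -1178.87], [0.0, 0.0, 0.0, 1.0]]
side [[450.7, 0.0, 272.7], [0.0, 450.7, 198.7], [0.0, 0.0, 1.0]] [[0.807, -0.59, -0.003, -504.582], [0.419, 0.569, 0.707, -302.332], [-0.416, -0.572, 0.707, -545.068], [0.0, 0.0, 0.0, 1.0]]
```

View pics/top0.png

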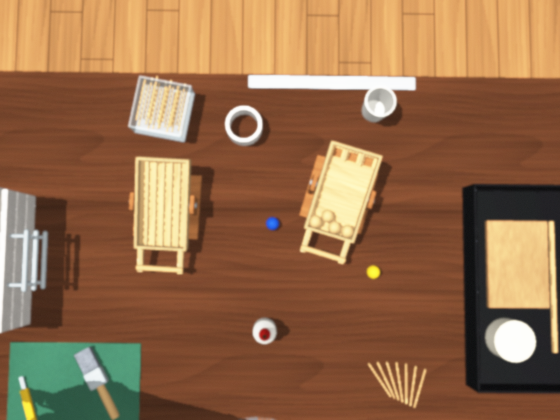

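View pics/side0.png

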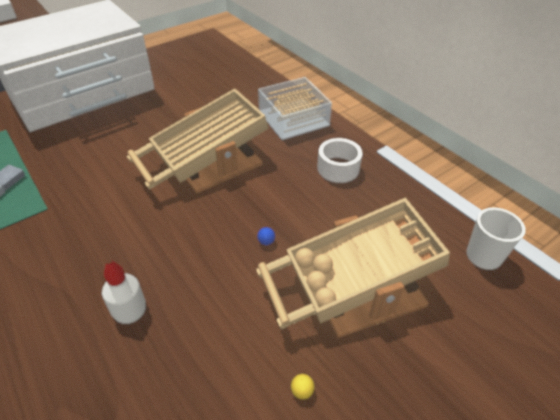

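The top view shows two similar trays. One is at (345,195) with four balls and pockets at (355,157), and its handle is at (324,255). The other is at (162,205), grooved and empty. The first is the counting board. The blue (273,224) and yellow (374,272) balls are decoys. I'll measure the handle and confirm it in one crop.

```bash
python3 - <<'E'
from h import *
ims={n:dict(np.load(f"{n}0.npz")) for n in("top","side")}
def ray(im,u,v,z):
    K=im["K"];d=np.array([(u-K[0,2])/K[0,0],-(v-K[1,2])/K[1,1],-1]);V=im["view"]
    o=-V[:3,:3].T@V[:3,3];d=V[:3,:3].T@d;return o+d*(z-o[2])/d[2]
t=ims["top"]
P=pts(t)
# bar candidates: light wood pixels in crop with z 38..62
hsv=cv2.cvtColor(t["color"],cv2.COLOR_BGR2HSV)
m=(P[...,2]>35)&(P[...,2]<62)&(hsv[...,2]>120);m[:246]=0;m[265:]=0;m[:,:295]=0;m[:,352:]=0
q=P[m];print(m.sum(),q.mean(0).round(1))
ys,xs=np.nonzero(m);box=cv2.minAreaRect(np.c_[xs,ys].astype(np.float32));print(box)
for uv in((303,248),(344,260),(324,254)):print("z48",uv,ray(t,*uv,54).round(1),P[uv[1],uv[0]].round(1))
c=P[...,2]
# board walls: fit deck axis from wood pixels z>40
m2=(P[...,2]>45)&(hsv[...,2]>120);m2[:138]=0;m2[265:]=0;m2[:,:295]=0;m2[:,385:]=0
h=P[m2];b=cv2.minAreaRect(h[:,:2].astype(np.float32));print("rect",b)
print("zmax",np.percentile(h[:,2],[5,50,95,99]))
a=t["color"][130:275,285:395];cv2.imwrite("pics/crop0.png",cv2.resize(a,None,fx=4,fy=4,interpolation=cv2.INTER_CUBIC))
E
```

```text
323 [ 519.4 -153.1   49.8]
((324.0, 254.5), (17.0, 48.0), 90.0)
z48 (303, 248) [530.7 -99.9  54. ] [ 530.7 -100.    52.3]
z48 (344, 260) [ 504.7 -191.9   54. ] [ 504.7 -192.1   52.7]
z48 (324, 254) [ 517.7 -147.1   54. ] [ 517.7 -147.2   52.8]
rect ((613.3029174804688, -162.10418701171875), (163.25360107421875, 308.01702880859375), 60.22962951660156)
zmax [ 47.52252886  64.06875616  93.41609142 104.09390426]
```

View pics/crop0.png

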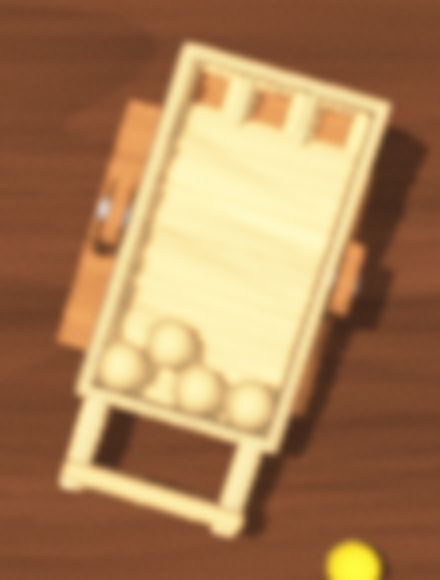

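The crop confirms it: three pockets along the top edge, four balls at crop (120–250, 340–405), and the handle bar running from (75,475) to (230,520). That puts the handle centre at about (517,-146) and the board's x axis at about -15.8°. Next I'll check obstacles along the swing.

```bash
python3 - <<'E'
from h import *
P=pts(dict(np.load("top0.npz")));Q=pts(dict(np.load("side0.npz")))
A=np.concatenate([P.reshape(-1,3),Q.reshape(-1,3)]);A=A[(A[:,2]>0)&(A[:,2]<400)]
r=np.hypot(A[:,0],A[:,1]);a=np.degrees(np.arctan2(A[:,1],A[:,0]))
for lo in range(-30,90,10):
    print(lo,[ (int(np.percentile(A[s,2],99.5)) if (s:=(a>lo)&(a<lo+10)&(r>x)&(r<x+60)).sum()>20 else -1) for x in range(340,760,60)])
E
```

```text
-30 [4, 4, 4, 54, 71, 84, 95]
-20 [4, 4, 4, 55, 72, 83, 98]
-10 [116, 4, 4, 26, 31, 78, 71]
0 [70, 3, 4, 4, 4, 5, 3]
10 [4, 4, 53, 66, 80, 93, 104]
20 [4, 4, 54, 61, 69, 85, 100]
30 [4, 4, 4, 4, 4, 4, 4]
40 [6, 6, 4, 4, 4, 148, 161]
50 [19, 25, 23, 6, 148, 161, 162]
60 [24, 23, 8, 16, 10, 4, 100]
70 [-1, 6, 8, 18, 7, -1, -1]
80 [-1, -1, -1, -1, -1, -1, -1]
```

>>> jog_arm(
  targets=[55,0,-12,0.1,0,55,0,-12,0.1,0,55,0,-12,0.1,0,55,0,-12,0.1,0,55,0,-8,0.1,0,55,0,-8,0.1,0,55,0,-4,0.1,0,55,0,-4,0.1,0,55,0,-3,0.1,0,55,0,-3,0.1,0],
  force=40,
)

```text
t: 1.35
tcp_pos: [529.6, 159.3, 300.7]
ee_rot: [-1.319, 1.031, -1.029]
ft_force: [1.4, 0.9, -0.0]
width: 85.3
```

```bash
cat >> h.py <<'E'
def go(x,y,z,yaw=-15.8):
    s=sense();M=R.from_rotvec(s["ee_rot"]).as_matrix();d=np.array([x,y,z])-s["tcp_pos"]
    a=np.degrees(np.arctan2(M[1,2],M[0,2]));print("t",s["t"],"tcp",s["tcp_pos"].round(1),"yaw",a.round(2),"tilt",M[2].round(3),"turn",np.radians(a-yaw).round(3),"d_tool",(M.T@d).round(1),"F",s["ft_force"].round(1),"w",s["width"].round(1))
E
python3 -c "
from h import *
go(517,-146,200)"
```

```text
Traceback (most recent call last):
  File "h.py", line 13, in go
    a=np.degrees(np.arctan2(M[1,2],M[0,2]));print("t",s["t"],"tcp",s["tcp_pos"].round(1),"yaw",a.round(2),"tilt",M[2].round(3),"turn",np.radians(a-yaw).round(3),"d_tool",(M.T@d).round(1),"F",s["ft_force"].round(1),"w",s["width"].round(1))
                                                                                                                                                                                                                          ^^^^^^^^^^^^^^^^
AttributeError: 'float' object has no attribute 'round'
```

```bash
sed -i 's/s\["width"\].round(1)/round(float(s["width"]),1)/' h.py
python3 -c "
from h import *
go(517,-146,200)"
```

```text
t 1.35 tcp [529.6 159.3 300.7] yaw 13.84 tilt [ 0.002 -1.    -0.005] turn 0.517 d_tool [293.2 101.8 -84.8] F [ 1.4  0.9 -0. ] w 85.3
```

>>> jog_arm(
  targets=[50,10,-1,0.086,0.3,50,15,-1,0.086,0.55,50,20,-1,0.086,0.55,50,20,-1,0.086,0.55,50,20,-1,0.086,0.55,50,20,-1,0.086,0.55,0,0,0,0,0.55],
)

```text
t: 2.22
tcp_pos: [527.2, -151.3, 192.8]
ee_rot: [-1.06, 1.426, -1.428]
ft_force: [0.4, 0.3, 0.3]
width: 38.4
```

```bash
python3 - <<'E'
from h import *
go(517,-146,150)
w=get_image("wrist");np.savez("w1.npz",**w);cv2.imwrite("pics/w1.png",w["color"]);print(w["K"].round(1).tolist(),w["view"].round(3).tolist())
E
```

```text
t 2.225 tcp [ 527.2 -151.3  192.8] yaw -17.12 tilt [ 0.006 -1.    -0.003] turn -0.023 d_tool [ -2.3  42.8 -11.2] F [0.4 0.3 0.3] w 38.4
[[325.2, 0.0, 285.8], [0.0, 325.2, 208.4], [0.0, 0.0, 1.0]] [[0.955, -0.295, -0.004, -547.115], [0.28, 0.91, -0.307, -3.097], [0.094, 0.292, 0.952, -279.088], [0.0, 0.0, 0.0, 1.0]]
```

View pics/w1.png

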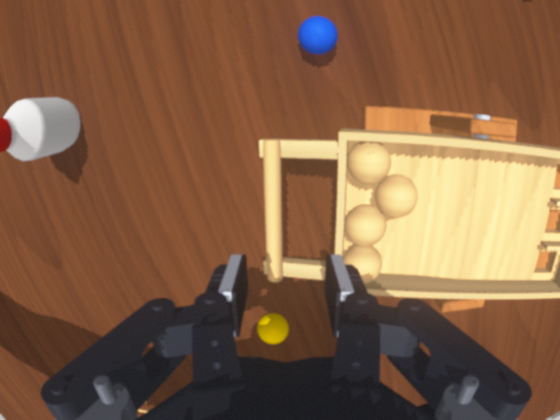

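The wrist view shows the bar upright from about (272,143) to (275,278), lying left of mid-jaw, with the balls at (370,160)–(362,262). I'll cast those rays onto the bar's height.

```bash
python3 - <<'E'
from h import *
w=dict(np.load("w1.npz"));K=w["K"];V=w["view"]
def fr(u,v,z):
    x,y=(u-K[0,2])/K[0,0],(v-K[1,2])/K[1,1];r=np.hypot(x,y);s=np.sin(r)/r
    d=V[:3,:3].T@np.array([x*s,-y*s,-np.cos(r)]);o=-V[:3,:3].T@V[:3,3];return o+d*(z-o[2])/d[2]
g=cv2.cvtColor(w["color"],cv2.COLOR_BGR2HSV)
for v in(175,200,225,245):
    row=g[v,255:300,2].astype(int);xs=255+np.nonzero(row>135)[0];print(v,xs.min(),xs.max(),fr(xs.mean(),v,48).round(1))
a,b=fr(272,158,48),fr(275,260,48)
e1,e2=fr(271,143,48),fr(275,280,48);print(e1.round(1),e2.round(1),((e1+e2)/2).round(1),np.linalg.norm(e2-e1),"bar yaw",np.degrees(np.arctan2(*(e1-e2)[[0,1]]*[-1,1])).round(2))
E
```

```text
175 255 281 [ 524.1 -117.1   48. ]
200 258 299 [ 524.7 -135.7   48. ]
225 255 299 [ 518.  -152.8   48. ]
245 259 299 [ 514.9 -168.1   48. ]
[532.7 -97.   48. ] [ 503.9 -195.4   48. ] [ 518.3 -146.2   48. ] 102.59884332647484 bar yaw -16.31
```

>>> jog_arm(
  targets=[-2,10,-10,-0.015,0.55,0,25,0,0,0.55,0,0,0,0,0.55],
)

```text
t: 2.65
tcp_pos: [518.7, -140.7, 157.1]
ee_rot: [-1.072, 1.408, -1.408]
ft_force: [-0.5, 0.6, 0.6]
width: 38.2
```

```bash
python3 -c "
from h import *
go(518,-146,102,-16.2)"
```

```text
t 2.65 tcp [ 518.7 -140.7  157.1] yaw -15.6 tilt [ 0.003 -1.    -0.002] turn 0.011 d_tool [ 5.2 55.1  0.9] F [-0.5  0.6  0.6] w 38.2
```

>>> jog_arm(
  targets=[5,20,1,0.01,0.55,0,18,0,0,0.55,0,15,0,0,0.55,0,0,0,0,0.55],
  force=40,
)

```text
t: 3.15
tcp_pos: [518.5, -144.5, 101.8]
ee_rot: [-1.067, 1.413, -1.413]
ft_force: [-0.6, -0.2, 0.4]
width: 38.5
```

```bash
python3 - <<'E'
from h import *
go(518,-146,102,-16.2)
w=get_image("wrist");np.savez("w2.npz",**w);cv2.imwrite("pics/w2.png",w["color"])
E
```

```text
t 3.15 tcp [ 518.5 -144.5  101.8] yaw -16.02 tilt [ 0.003 -1.    -0.002] turn 0.003 d_tool [ 1.5 -0.2 -0.1] F [-0.6 -0.2  0.4] w 38.5
```

View pics/w2.png

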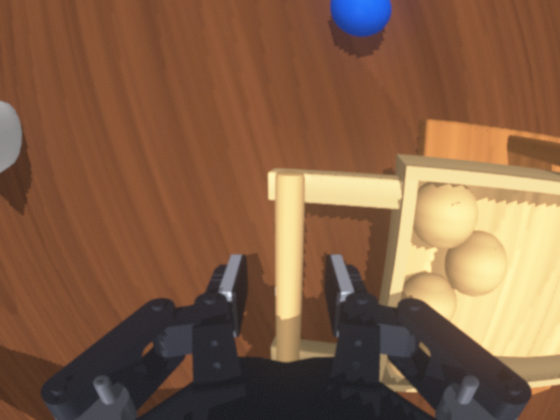

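The bar at column 288 lies midway between the fingers (240 and 337), and the right finger clears the end wall at about 385. Closing the jaws.

>>> jog_arm(
  targets=[0,0,0,0,1,0,0,0,0,1,0,0,0,0,1,0,0,0,0,1,0,0,0,0,1],
  force=40,
)

```text
t: 3.82
tcp_pos: [519.4, -144.9, 103.7]
ee_rot: [-1.065, 1.41, -1.415]
ft_force: [0.2, -0.6, -2.1]
width: 10.6
```

>>> jog_arm(
  targets=[0,-11,0,0,1,0,-11,0,0,1,0,-9,1,0,1,0,-9,1,0,1,0,-7,2,0,1,0,-7,2,0,1],
)

```text
t: 4.58
tcp_pos: [525.5, -146.7, 161.8]
ee_rot: [-1.065, 1.41, -1.415]
ft_force: [3.5, -1.3, -4.7]
width: 10.3
```

```bash
python3 - <<'E'
from h import *
go(529,-149,170,-16.2)
E
```

```text
t 4.575 tcp [ 525.5 -146.7  161.8] yaw -16.04 tilt [ 0.003 -1.     0.002] turn 0.003 d_tool [ 1.3 -8.2  4. ] F [ 3.5 -1.3 -4.7] w 10.3
```

>>> jog_arm(
  targets=[0,-6,2,0,1,0,-5,2,0,1,0,0,0,0,1,0,0,0,0,1,0,0,0,0,1,0,0,0,0,1,0,0,0,0,1,0,0,0,0,1,0,0,0,0,1,0,0,0,0,1],
)

```text
t: 5.82
tcp_pos: [529.5, -147.9, 173.7]
ee_rot: [-1.065, 1.41, -1.415]
ft_force: [-0.9, -1.4, 1.2]
width: 10.2
```

```bash
python3 - <<'E'
from h import *
go(529,-149,170,-16.2)
a=get_image("top");b=get_image("side")
A=cv2.resize(a["color"][120:270,280:400],(480,600));B=cv2.resize(b["color"][150:350,230:470],(300,250))
B=cv2.copyMakeBorder(B,0,350,0,0,cv2.BORDER_CONSTANT);cv2.imwrite("pics/up.png",np.hstack([A,B]))
E
```

```text
t 5.825 tcp [ 529.5 -147.9  173.7] yaw -16.05 tilt [ 0.002 -1.     0.001] turn 0.003 d_tool [ 1.2  3.7 -0.2] F [-0.9 -1.4  1.2] w 10.2
```

View pics/up.png

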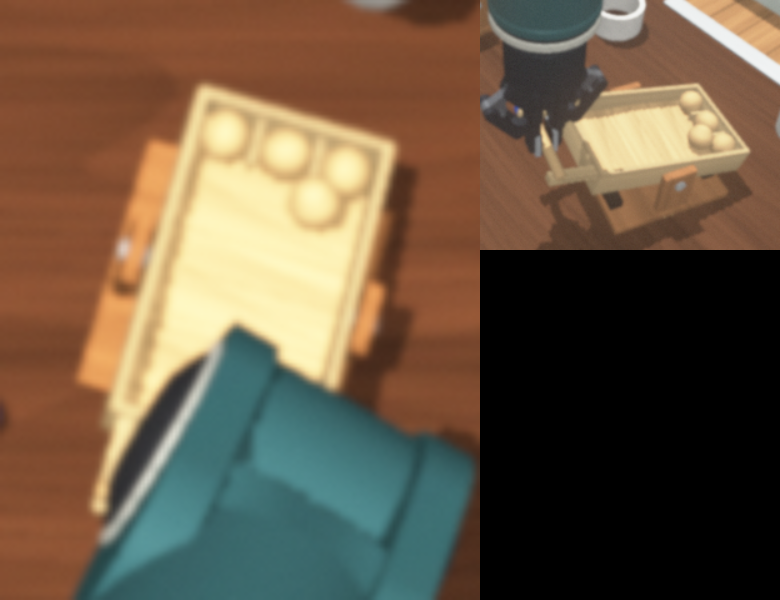

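All three pockets hold a ball (crop (225,132), (287,152), (347,168)), and the spare rests behind them at (315,200). Lowering along the arc.

>>> jog_arm(
  targets=[0,0,0,0,1,0,6,-2,0,1,0,7,-2,0,1,0,7,-2,0,1,0,7,-1,0,1,0,7,-1,0,1,0,7,-1,0,1,0,7,0,0,1,0,7,0,0,1],
)

```text
t: 7.05
tcp_pos: [519.1, -144.8, 114.7]
ee_rot: [-1.066, 1.413, -1.413]
ft_force: [-1.2, -0.4, 2.8]
width: 10.4
```

```bash
python3 - <<'E'
from h import *
go(519,-145,103,-16.2)
E
```

```text
t 7.05 tcp [ 519.1 -144.8  114.7] yaw -16.05 tilt [ 0.002 -1.    -0.001] turn 0.003 d_tool [ 0.2 11.7 -0.1] F [-1.2 -0.4  2.8] w 10.4
```

>>> jog_arm(
  targets=[0,6,0,0,1,0,5,0,0,1,0,3,0,0,1,0,0,0,0,1],
)

```text
t: 7.55
tcp_pos: [519.5, -145.1, 100.5]
ee_rot: [-1.065, 1.413, -1.413]
ft_force: [-2.5, 0.6, -0.7]
width: 10.7
```

```bash
python3 - <<'E'
from h import *
go(519,-145,103,-16.2)
E
```

```text
t 7.55 tcp [ 519.5 -145.1  100.5] yaw -16.06 tilt [ 0.001 -1.    -0.001] turn 0.002 d_tool [ 0.  -2.5 -0.5] F [-2.5  0.6 -0.7] w 10.7
```

>>> jog_arm(
  targets=[0,3,0,0,1,0,0,0,0,1],
)

```text
t: 7.8
tcp_pos: [519.5, -145.2, 98.3]
ee_rot: [-1.064, 1.413, -1.413]
ft_force: [-2.1, 0.8, -0.7]
width: 10.2
```

>>> jog_arm(
  targets=[0,0,0,0,0.55,0,0,0,0,0.55,0,0,0,0,0.55,0,0,0,0,0.55],
)

```text
t: 8.3
tcp_pos: [520.1, -145.2, 98.0]
ee_rot: [-1.063, 1.412, -1.413]
ft_force: [0.1, 0.3, -0.7]
width: 38.0
```

>>> jog_arm(
  targets=[0,-15,0,0,0.55,0,-25,0,0,0.55,0,-40,0,0,0.55,0,-40,0,0,0.55,-30,-30,-40,0,0.55,-50,0,-40,0,0.55,-50,0,-40,0,0.55,-50,0,0,0,0.55,0,0,0,0,0.55],
)

```text
t: 9.43
tcp_pos: [453.2, 64.1, 260.4]
ee_rot: [-1.054, 1.411, -1.415]
ft_force: [0.1, -1.2, 0.0]
width: 38.1
```

```bash
python3 - <<'E'
from h import *
go(519,-145,103,-16.2)
a=get_image("top");b=get_image("side")
P=pts(a);P0=pts(dict(np.load("top0.npz")))
for u,v in((303,248),(324,254),(318,252),(344,260)):print(P[v,u].round(1),P0[v,u].round(1))
A=cv2.resize(a["color"][130:280,280:400],(480,600));B=cv2.resize(b["color"][180:340,240:460],(310,225))
B=cv2.copyMakeBorder(B,0,375,0,0,cv2.BORDER_CONSTANT);cv2.imwrite("pics/dn.png",np.hstack([A,B]))
E
```

```text
t 9.425 tcp [453.2  64.1 260.4] yaw -16.25 tilt [-0.004 -1.     0.006] turn -0.001 d_tool [183.  157.3 120.7] F [ 0.1 -1.2  0. ] w 38.1
[ 530.7 -100.1   51.7] [ 530.7 -100.    52.3]
[ 517.7 -147.3   51.7] [ 517.7 -147.2   52.8]
[ 522.  -133.5   54.7] [ 522.1 -133.8   51.4]
[ 504.7 -191.8   54.8] [ 504.7 -192.1   52.7]
```

View pics/dn.png

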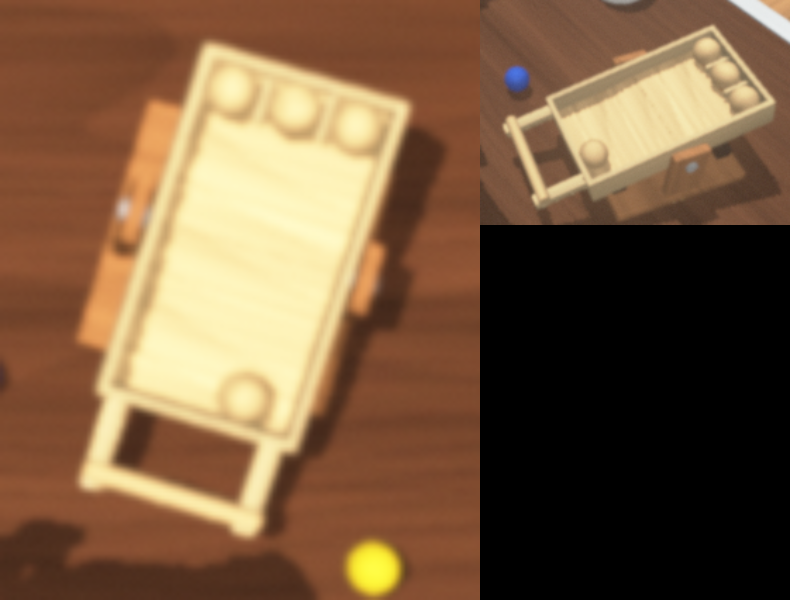

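The board is back down: the handle height matches the start to within about 3 mm, where the limit would be about 11 mm. Three balls are in the pockets and the spare is in the channel at (245,398). I'll let it settle and check that nothing moves.

>>> jog_arm(
  targets=[0,0,0,0,0.55,0,0,0,0,0.55,0,0,0,0,0.55,0,0,0,0,0.55,0,0,0,0,0.55,0,0,0,0,0.55,0,0,0,0,0.55,0,0,0,0,0.55],
)

```text
t: 10.52
tcp_pos: [452.8, 57.8, 260.5]
ee_rot: [-1.05, 1.418, -1.423]
ft_force: [-0.0, 0.5, 0.8]
width: 38.5
```

```bash
python3 - <<'E'
from h import *
f=[get_image("top") for _ in range(8)]
c=lambda i:cv2.GaussianBlur(i["color"][130:270,285:395],(5,5),0).astype(int)
print("diff consecutive/far",abs(c(f[0])-c(f[1])).max(),abs(c(f[0])-c(f[7])).max())
P=pts(f[7]);a=np.radians(-16.2);x=np.array([np.cos(a),np.sin(a)]);pin=np.array([518,-146])+145.9*x
m=np.zeros(P.shape[:2],bool);m[205:240,300:365]=1
d=(P[...,:2]-pin)@x;h=P[...,2]-60
bx=d*np.cos(.22)+h*np.sin(.22);bz=-d*np.sin(.22)+h*np.cos(.22)
s=m&(bz>17)&(bx<-40)&(bx>-93);print("spare top x,z in board frame",s.sum(),np.median(bx[s]),np.percentile(bz[s],95))
E
```

```text
diff consecutive/far 2 5
spare top x,z in board frame 198 -77.46839098872287 25.2629810228174
```

```bash
python3 -c "
from bench import *
print(job_done())"
```

```text
the job is handed in; nothing more can be done
None
```

I lifted the counting board's handle almost to its upper stop, lowered it back onto its rest, let go and moved the arm clear. I then handed the job in at about 11 s; no verdict was reported.

**With the board up:** the handle had risen about 70 mm, which is roughly 0.49 rad of tilt. The picture showed a ball in each of the three pockets and the spare behind them.

**At the end:**
- **Board:** the handle is back at its starting height within about 3 mm; the 0.08 rad limit would be about 11 mm.
- **Pockets:** all three hold a ball. I judged this from the picture and did not measure how deep each ball sits.
- **Spare ball:** it lies in the channel, about 158 mm behind the pocket row, with its centre about 10 mm above deck level.
- **Stillness:** frames taken over about 0.4 s showed nothing moving.

**Disagreement:** at the bottom the gripper was about 5 mm lower than where it first gripped. The fingers probably slid down the bar once the board reached its rest; the wrist force stayed under 3 N.

I didn't touch the grooved tray.

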